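Put the stray jar away with its own kind

ROBOT

A 7-joint arm with a two-finger parallel gripper is mounted at the origin on the work surface. World frame = base frame: x ahead of the robot, y to its left, z up, the work surface at z = 0. Lengths are in mm, angles in rad, forces in N, time in s.
With the tool pointing down it reaches from about 400 to 900 mm from the base axis. Payload 5.5 kg.
Tool frame: the origin (TCP) lies between the finger pads; the fingertips stand r.nose_length ahead of it and the grasp point (between the pads) is the TCP (r.nose_length is the distance from the TCP to the fingertips, in mm); z points along the fingers, x is the direction in which the jaws open and shut, and the axes are right-handed (so a half turn about z gives the same grasp; the last joint's range is limited). The gripper opens to 92 mm and grips with 3 to 60 N. Pads are 19 mm wide; open, the fingers measure 130 mm over their backs; the gripper's body (75 mm by 190 mm) begins 47 mm behind the grasp point.
Start: joints at [1.457, 0.501, -0.427, 1.55, 0.221, 1.138, -0.21], TCP at [239.197, -604.387, 245.729] pointing down, gripper open.
Joint ranges: [-2.88, 2.88], [-0.31, 2.03], [-1.54, 1.56], [0.2, 2.42], [-1.41, 4.55], [0.19, 2.02], [-2.57, 2.57]. Speed limits (rad/s): [2.57, 2.57, 3.14, 3.14, 3.14, 3.14, 3.14].

INTERFACE

Orientations are given as a 3x3 rotation matrix whose columns are the frame's x, y, z axes.
In Python, from rig import r gives the robot as it stands.
- The arm moves only by the tool arm_command, never from a script. Its argument "series" is a list of rows, each a list of 5 numbers: the shift along the tool's x, y, z in cm, then the turn about the tool's z in rad, then the opening in per cent of the stroke, from 0 (shut) to 100 (fully open). In form: [[x, y, z, spin, fingers], ...]. A call has 1 to 5 rows; each row is the pose to reach, as a shift and turn from the pose measured when the call began, along the tool's axes at that moment; what a row does not reach only later rows make up. A row lasts 1/10 s, in which the tool goes at most 50 mm and 8.59 degrees, less where a joint would pass 70% of its speed; a pose out of reach is approached as far as the arm can. A call with a gripper value outside its range is refused whole. The fingers move at their own pace and stop on an object; "force" is the grip in N (left out, the last holds). Time passes only in rows, so rows that repeat a pose let the fingers close. It gives the time, the measured TCP pose, the force and the opening at its end, in the units of the state.
- r.get_obs(): the state, without advancing time (a new reading comes with each control period).
- r.grab_frame(name): name is "scene" or "top"; returns a dict with "pixels" (480x640x3 uint8, red, green, blue), "K" (3x3 intrinsics, pixels), "R" (3x3) and "t" (3): a world point X has camera coordinates R X + t. Camera axes: x right, y down, z forward; pixel columns grow to the right and rows downward; lengths in mm; the calibration is good to about 2 mm. A picture is of the moment at which its call begins. There is no depth.
- r.hand_in(): hands the job in, once; it reports no verdict.
The state is a dict: "time": time; "q": joint angles; "dq": joint speeds; "tau": joint torques, N m; "position": TCP position; "eef_rot": TCP orientation; "ft_force": force on the tool from outside, world axes, zero at the start; "torque": the same for the moment, N m; "grip_width": finger opening in mm.
Only numpy, scipy, OpenCV 4.12 (cv2) and the standard library are available. Lean on these libraries where they do the work, as an engineer would, in place of code of your own. Each camera call takes 0.05 s, during which the arm holds its last target. There are 200 camera calls.

TASK

A white jar with a blue cap has been left out on the bench. Put it away in the three-lane storage rack, in the lane whose back already holds the matching white jar with a blue cap: slide it in under the low wire shelf until it stands upright against that jar. Do not tip it over, and leave the other jars, the beaker and the wash bottle where they are.

Things in the scene. Friction and masses are not known exactly. Their poses are not given: they have to be found in the camera images.
- stray_jar: The jar left out on the bench, white with a blue cap: 56 mm diameter straight body 52 mm high, then a screwed-on cap 50 mm in diameter, 68 mm high in all, about 150 g. Origin: centre of its underside; z up.
- blue_jar: The matching jar (white, blue cap) already at the back of one of the rack's lanes, same shape: 56 mm diameter straight body 52 mm high, then a screwed-on cap 50 mm in diameter, 68 mm high in all, about 150 g. Origin: centre of its underside; z up.
- amber_jar: Another kind of jar (amber-brown, black cap) at the back of another lane, same shape: 56 mm diameter straight body 52 mm high, then a screwed-on cap 50 mm in diameter, 68 mm high in all, about 150 g. Origin: centre of its underside; z up.
- red_jar: Another kind of jar (grey, red cap) at the back of the remaining lane, same shape: 56 mm diameter straight body 52 mm high, then a screwed-on cap 50 mm in diameter, 68 mm high in all, about 150 g. Origin: centre of its underside; z up.
- rack: Fixed storage rack, x 146 by y 222 mm. Origin: on the bench, mid-width; x points into the lanes from their open mouths, z up. White guide walls 6 mm thick, 22 mm high at y = -108, -36, 36, 108 mm run from x = -75 to 65 mm: three lanes 66 mm wide centred at y = -72, 0, 72 mm, without floor (jars slide on the bench). A back stop 22 mm high closes them at x = 65 mm.
- rack_home (a point): Point on the bench in the middle lane, at rack x = -20 mm: a jar in that lane touching the jar behind it (which stands at rack x = 36 mm) has its origin here. The same points of the two outer lanes lie 72 mm to either side along the rack's y.
- rack_edge (a point): Middle of the lower front edge of the low wire shelf over the lanes, 84 mm above the bench, at rack x = -2 mm. The open shelf of 5 mm steel bars (lengthwise ones above the lane walls) spans rack x = -2 to 71 mm; along its front stands a steel edge from z = 84 to 116 mm, as wide as the rack. It rests on slim steel posts on the two outer walls only.
- beaker: Bystander: loose open beaker of greenish glass, 68 mm across, 75 mm high. Origin: centre of its underside.
- wash_bottle: Bystander: loose white wash bottle with a blue collar, 66 mm in diameter, 150 mm high with a thin spout up to 220 mm. Origin: centre of its underside.
- red_bin: Bystander: fixed red open bin, 200 mm (x) by 120 mm (y), 90 mm high, with white bottles in it up to 94 mm. Origin: centre of its underside.
Things that resemble listed ones, but are neither listed nor needed, are in the scene too. What is shaped like the stray_jar but turquoise is not meant.

How it is judged (in metres and radians):
At the end, for the whole second after the job is handed in: The stray jar stands still, upright (0.1 rad), on the bench in front of the matching jar (x in the rack frame -35 to 0 mm), touching it or at most 8 mm away (centres within 64 mm); the rack's jars are within 20 mm and the beaker and wash bottle within 30 mm of their starts (horizontal distance between stray_jar and blue_jar below 0.064 m and x of stray_jar in the frame of rack between -0.035 and 0 m and height (world z) of stray_jar below 0.006 m and angle between stray_jar's own z axis and vertical below 0.1 rad and linear speed of stray_jar below 0.02 m/s and distance of each of blue_jar, amber_jar, red_jar from where it was at the start of the episode below 0.02 m and distance of each of beaker, wash_bottle from where it was at the start of the episode below 0.03 m).
It fails at once if the stray jar is tipped over (beyond 0.8 rad) (angle between stray_jar's own z axis and vertical above 0.8 rad).
It fails at once if a jar in the rack is moved more than 20 mm (distance of any of blue_jar, amber_jar, red_jar from where it was at the start of the episode above 0.02 m).
It fails at once if the beaker or the wash bottle is moved more than 30 mm (distance of any of beaker, wash_bottle from where it was at the start of the episode above 0.03 m).
It also fails if it takes over 51 s, if anything falls off the work surface, if the arm or the gripper's body presses on something with over 40 N, if the wrist force passes 120 N, or if a joint passes its speed limit or range.

## Working session

There is one attempt and no reset: what is moved stays moved. The work goes in short steps, Python scripts to look and compute and a tool call to move; the robot and the scene stay as the last step left them, time stands still between calls to the robot, and variables do not carry over. Pictures are saved under pics/ and viewed, about 8 in all and at most 12, crops included, and the job is handed in when it is done.

Besides the shell and the picture viewer there is one more tool, called after "Request:" as name([rows], argument=value, ...), one row to a line, values as JSON. arm_command: Moves the arm, as the interface text tells. Its arguments: {"type":"object","properties":{"series":{"type":"array"},"force":{"type":"number"}},"required":["series"]}

```bash
mkdir -p pics; ls; cat > h.py <<'E'
import numpy as np, cv2
from rig import r
def snap(n,f):
    g=r.grab_frame(n); cv2.imwrite(f,np.ascontiguousarray(g["pixels"][:,:,::-1])); np.savez(f[:-4]+'.npz',**g); return g
def unproj(g,u,v,z):
    K,R,t=g["K"],g["R"],g["t"]; d=R.T@np.linalg.inv(K)@np.array([u,v,1.]); c=-R.T@t
    return c+d*(z-c[2])/d[2]
def proj(g,X):
    p=g["K"]@(g["R"]@np.array(X,float)+g["t"]); return p[:2]/p[2]
E
python3 - <<'E'
from h import *
for n in("scene","top"):
    g=snap(n,f"pics/{n}0.png"); print(n,(-g["R"].T@g["t"]).round(),g["R"].round(2).tolist(),g["K"].round(0).tolist())
o=r.get_obs(); print(o["time"],o["position"],o["eef_rot"].round(3) if hasattr(o["eef_rot"],'round') else o["eef_rot"],o["grip_width"],r.nose_length)
E
```

```text
pics
scene [1087.  303.  901.] [[-0.49, 0.87, -0.01], [0.69, 0.38, -0.61], [-0.53, -0.31, -0.79]] [[451.0, 0.0, 322.0], [0.0, 451.0, 235.0], [0.0, 0.0, 1.0]]
top [ 356.    2. 1299.] [[-0.02, -1.0, 0.01], [-0.99, 0.02, -0.16], [0.16, -0.01, -0.99]] [[585.0, 0.0, 326.0], [0.0, 585.0, 243.0], [0.0, 0.0, 1.0]]
0.1 [ 238.90159409 -603.86947567  244.78815525] [[ 0.368 -0.93  -0.001]
 [-0.93  -0.368  0.002]
 [-0.002 -0.    -1.   ]] 91.80558082421939 19.0
```

View pics/scene0.png

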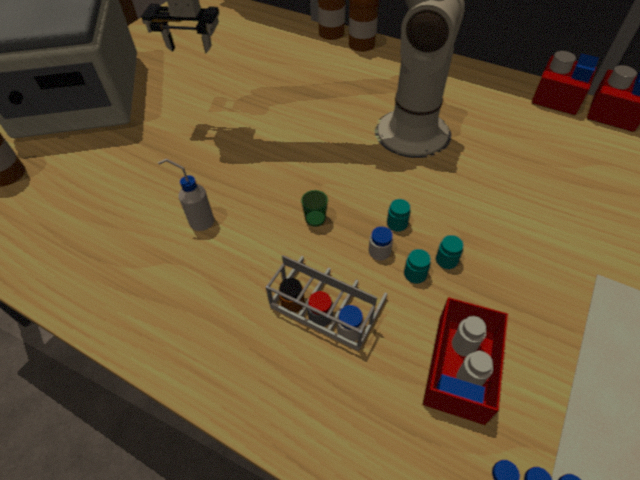

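View pics/top0.png

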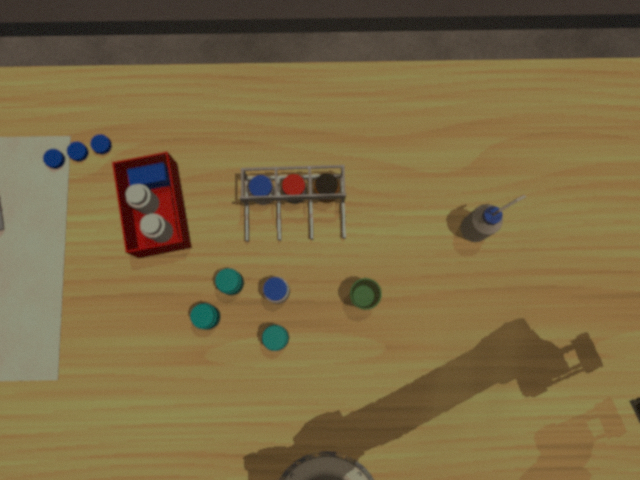

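```bash
python3 - <<'E'
from h import *
T=dict(np.load('pics/top0.npz')); S=dict(np.load('pics/scene0.npz'))
print("top: ",*[(n,unproj(T,u,v,z).round().tolist()[:2]) for n,u,v,z in [("stray",275,289,68),("tq1",228,280,68),("tq2",204,315,68),("tq3",275,337,68),("blue",260,186,68),("red",293,184,68),("amber",327,184,68),("beaker",365,293,75),("wash",492,215,140),("wL",248,239,22),("w2",279.5,237.5,22),("w3",311,237,22),("wR",344,236.5,22),("bin",187,247,90),("bin2",130,254,90),("edgeL",240,200,116),("edgeR",345,200,116)]],sep='\n')
print("scene:",*[(n,unproj(S,u,v,z).round().tolist()[:2]) for n,u,v,z in [("stray",382,236,68),("blue",350,316,68),("red",320,302,68),("amber",291,288,68),("beakerbase",316,219,0)]],sep='\n')
a=cv2.resize(cv2.imread('pics/top0.png')[140:350,180:400],None,fx=3,fy=2.8,interpolation=cv2.INTER_CUBIC)
cv2.imwrite('pics/crop0.png',np.clip(a.astype(float)*1.5,0,255).astype('uint8'))
E
```

```text
top: 
('stray', [455.0, 100.0])
('tq1', [476.0, 198.0])
('tq2', [404.0, 248.0])
('tq3', [355.0, 100.0])
('blue', [679.0, 131.0])
('red', [682.0, 59.0])
('amber', [681.0, -14.0])
('beaker', [443.0, -89.0])
('wash', [591.0, -346.0])
('wL', [571.0, 162.0])
('w2', [573.0, 93.0])
('w3', [573.0, 23.0])
('wR', [572.0, -50.0])
('bin', [544.0, 281.0])
('bin2', [532.0, 399.0])
('edgeL', [637.0, 167.0])
('edgeR', [633.0, -50.0])
scene:
('stray', [464.0, 102.0])
('blue', [684.0, 131.0])
('red', [686.0, 61.0])
('amber', [686.0, -10.0])
('beakerbase', [444.0, -88.0])
```

View pics/crop0.png

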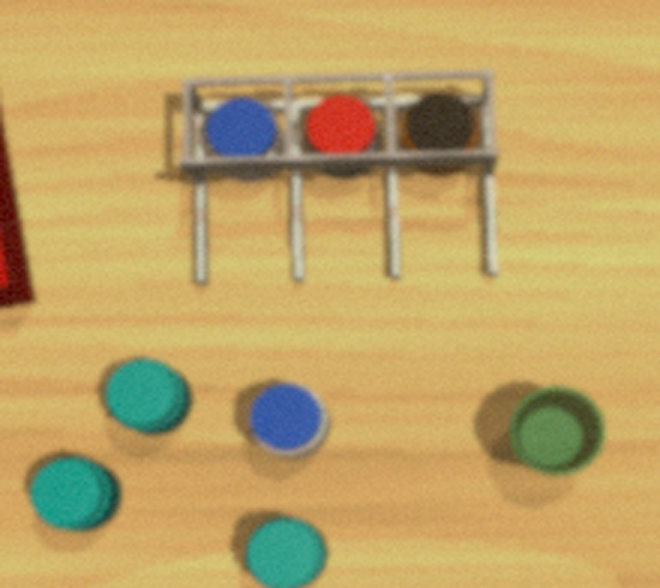

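```bash
cat >> h.py <<'E'
from scipy.optimize import least_squares
def blob(g,u,v,rad=22):
    h=cv2.cvtColor(g["pixels"],cv2.COLOR_RGB2HSV); m=((abs(h[...,0].astype(int)-115)<10)&(h[...,1]>130)&(h[...,2]>50))
    Y,X=np.nonzero(m); k=np.hypot(X-u,Y-v)<rad; h=cv2.convexHull(np.c_[X[k],Y[k]].astype(np.float32)); M=cv2.moments(h); return np.array([M['m10'],M['m01']])/M['m00'],k.sum()
def capc(g,x,y):
    a=np.linspace(0,6.28,40); P=np.array([proj(g,(x+25*np.cos(t),y+25*np.sin(t),z)) for t in a for z in(53,68)]); M=cv2.moments(cv2.convexHull(P.astype(np.float32))); return np.array([M['m10'],M['m01']])/M['m00']
def fit(obs,x0):
    s=least_squares(lambda p:np.concatenate([capc(g,*p)-c for g,c in obs]),x0,diff_step=1e-3); return s.x.round(1),s.fun.round(2)
E
python3 - <<'E'
from h import *
T=dict(np.load('pics/top0.npz')); S=dict(np.load('pics/scene0.npz'))
for n,a,b in [("stray",(275,289),(382,237)),("blue",(260,186),(350,318))]:
    ba,bb=blob(T,*a),blob(S,*b); print(n,ba,bb)
    print(fit([(T,ba[0])],(460,100)),fit([(S,bb[0])],(460,100)),fit([(T,ba[0]),(S,bb[0])],(460,100)))
# overlay rack model for hypotheses
S2=cv2.resize(S["pixels"][210:360,240:460,::-1],None,fx=3.6,fy=3.6,interpolation=cv2.INTER_CUBIC)
T2=cv2.resize(T["pixels"][140:260,220:370,::-1],None,fx=4,fy=4,interpolation=cv2.INTER_CUBIC)
def draw(im,g,ox,oy,f,x0,y0,yaw):
    c,s=np.cos(yaw),np.sin(yaw)
    W=lambda p:tuple(int(q) for q in (proj(g,(x0+c*p[0]-s*p[1],y0+s*p[0]+c*p[1],p[2]))-[ox,oy])*f+f/2)
    for y in(-108,-36,36,108): cv2.line(im,W((-75,y,22)),W((65,y,22)),(0,255,255),1)
    for z in(84,116): cv2.line(im,W((-2,-111,z)),W((-2,111,z)),(0,255,0),1)
    return im
X=(646,59,0.0)
cv2.imwrite('pics/ovS.png',draw(np.clip(S2*1.5,0,255).astype('uint8'),S,240,210,3.6,*X))
cv2.imwrite('pics/ovT.png',draw(np.clip(T2*1.5,0,255).astype('uint8'),T,220,140,4,*X))
E
```

```text
stray (array([274.80534544, 288.598588  ]), np.int64(353)) (array([381.70816864, 234.95388669]), np.int64(270))
(array([456.6, 100.4]), array([ 0., -0.])) (array([455.7,  98.6]), array([0., 0.])) (array([456.3,  99.6]), array([0.37, 0.1 , 0.31, 0.35]))
blue (array([259.96091569, 185.50251256]), np.int64(321)) (array([350.55968301, 315.13472016]), np.int64(354))
(array([681.6, 131.6]), array([-0., -0.])) (array([678.2, 129.6]), array([-0., -0.])) (array([679.9, 130.6]), array([0.46, 0.73, 0.05, 0.89]))
```

View pics/ovT.png

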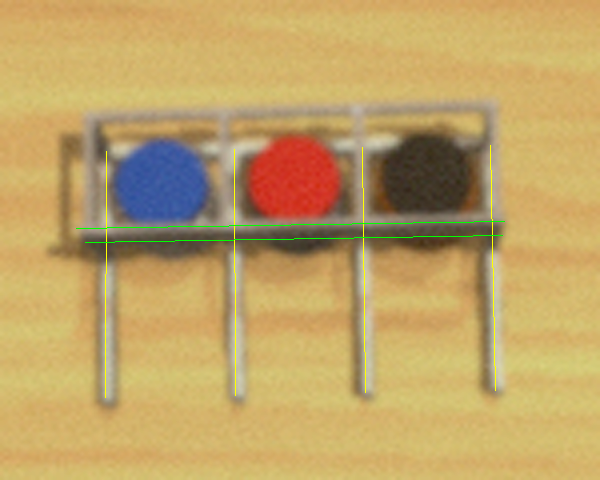

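View pics/ovS.png

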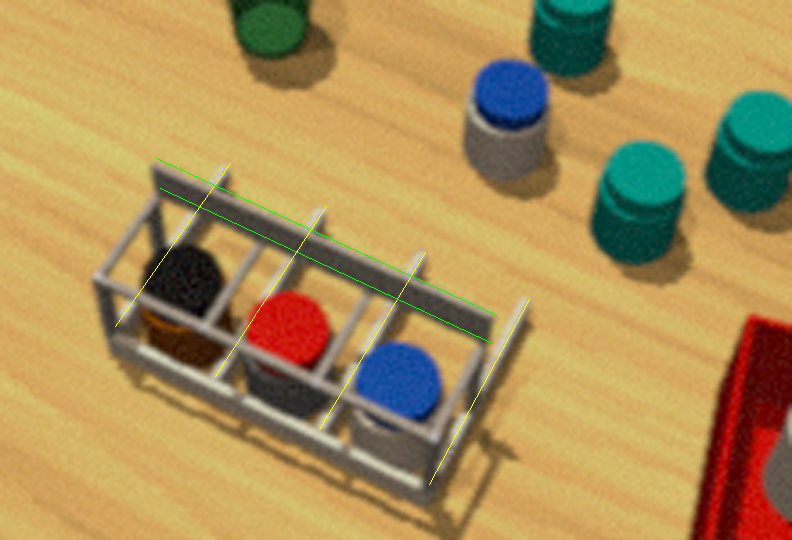

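Candidates in the top view: the white jar with a blue cap at (275,289), and turquoise jars at (228,280), (204,315) and (275,337). The blue jar already in the rack is at (260,186), loose blue caps are at (54,158), (78,151) and (101,144), and the wash bottle's blue collar is at (492,215). I choose (275,289), since the crops show a white body with a blue cap there. The overlays show the rack model fits, with the blue lane on the left (+y). That gives stray ≈ (456,100), blue ≈ (680,131) and a goal of ≈ (623,130).

Request:
arm_command([
  [-4,-3.6,0,0.1,80],
  [-8,-7.2,0,0.2,80],
  [-12,-10.8,0,0.3,80],
  [-16,-14.4,0,0.38,80],
  [-19,-17.3,0,0.38,80],
], force=15)

```text
time: 0.6
position: [327.1, -368.2, 244.8]
eef_rot: [[-0.006, -1.0, -0.001], [-1.0, 0.006, 0.002], [-0.002, 0.001, -1.0]]
ft_force: [1.6, 0.2, 0.5]
grip_width: 73.4
```

```bash
cat > go.py <<'E'
import sys; from h import *
o=r.get_obs(); R=np.array(o["eef_rot"]); p=np.array(o["position"])
print(round(o["time"],2),p.round(1),"heading",round(np.arctan2(R[1,0],R[0,0]),3),"tilt",R[:,2].round(3),"F",np.round(o["ft_force"],1),"w",round(o["grip_width"],1),"q",np.round(o["q"],2))
for a in sys.argv[1:]:
    t=np.array([float(v) for v in a.split(',')]); print(a,"cm:",((R.T@(t-p))/10).round(2),"spin",round(np.arctan2(R[1,0],R[0,0])+np.pi/2,3))
E
python3 go.py 420,-150,200 456,100,200
```

```text
0.6 [ 327.1 -368.2  244.8] heading -1.577 tilt [-0.001  0.002 -1.   ] F [1.6 0.2 0.5] w 73.4 q [ 1.21  0.22 -0.48  1.94  0.12  1.01 -0.9 ]
420,-150,200 cm: [-21.87  -9.16   4.51] spin -0.006
456,100,200 cm: [-46.89 -12.62   4.55] spin -0.006
```

Request:
arm_command([
  [-4.4,-1.8,0.9,0,80],
  [-8.8,-3.6,1.8,0,80],
  [-13.2,-5.4,2.7,0,80],
  [-17.6,-7.2,3.6,0,80],
  [-22,-9.2,4.5,0,80],
])

```text
time: 1.1
position: [420.3, -147.1, 199.8]
eef_rot: [[-0.006, -1.0, -0.001], [-1.0, 0.006, 0.001], [-0.001, 0.001, -1.0]]
ft_force: [0.7, -0.6, -0.4]
grip_width: 73.1
```

Request:
arm_command([
  [-5,-0.7,0,0,80],
  [-10,-1.4,0,0,80],
  [-15,-2.1,0,0,80],
  [-20,-2.8,0,0,80],
  [-25,-3.6,0,0,80],
])

```text
time: 1.6
position: [456.9, 100.2, 200.0]
eef_rot: [[-0.007, -1.0, -0.001], [-1.0, 0.007, 0.001], [-0.001, 0.001, -1.0]]
ft_force: [2.0, -1.1, -0.4]
grip_width: 74.0
```

```bash
python3 go.py 456,100,120 456,100,46; python3 -c "
from h import *
S=snap('scene','pics/s1.png');T=snap('top','pics/t1.png')
cv2.imwrite('pics/c1.png',cv2.resize(cv2.imread('pics/s1.png')[150:330,270:490],None,fx=3,fy=3))"
```

```text
1.6 [456.9 100.2 200. ] heading -1.578 tilt [-0.001  0.001 -1.   ] F [ 2.  -1.1 -0.4] w 74.0 q [ 0.41  0.29 -0.78  2.03  0.25  0.92 -2.08]
456,100,120 cm: [0.03 0.08 8.01] spin -0.007
456,100,46 cm: [ 0.04  0.07 15.41] spin -0.007
```

View pics/c1.png

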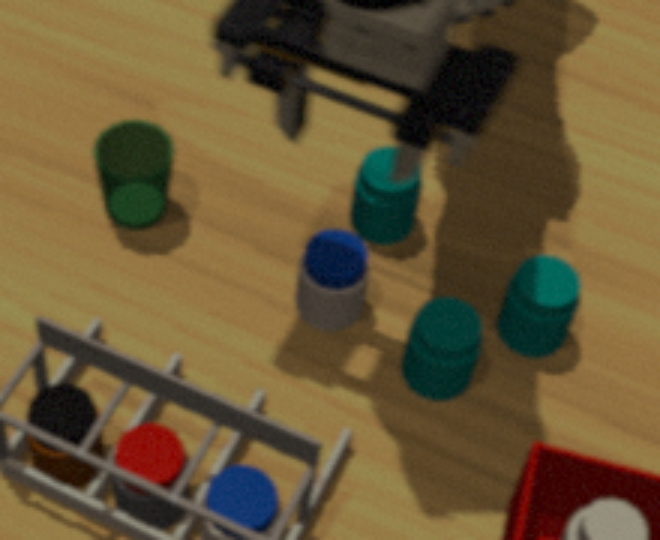

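The gripper is straddling the jar's axis (cap at crop pixel (337,258)), jaws along y, with the neighbours clear. I'll descend and grip.

Request:
arm_command([
  [0,0.1,4,0,80],
  [0,0.1,8,0,80],
  [0,0.1,12,0,80],
  [0,0.1,14,0,80],
  [0,0.1,15.3,0,80],
])

```text
time: 2.2
position: [454.9, 107.2, 45.8]
eef_rot: [[0.005, -1.0, -0.003], [-1.0, -0.005, 0.006], [-0.006, 0.003, -1.0]]
ft_force: [-0.7, -0.1, 1.0]
grip_width: 73.2
```

Request:
arm_command([
  [0,0,0,0,50],
  [0,0,0,0,50],
  [0,0,0,0,50],
  [0,0,0,0,50],
  [0,0,0,0,50],
], force=15)

```text
time: 2.7
position: [455.5, 107.3, 46.5]
eef_rot: [[0.005, -1.0, -0.001], [-1.0, -0.005, 0.006], [-0.006, 0.001, -1.0]]
ft_force: [0.2, 0.6, -0.7]
grip_width: 56.2
```

```bash
python3 go.py 456,130,61 565,130,61 590,130,61
```

```text
2.7 [455.5 107.3  46.5] heading -1.566 tilt [-0.001  0.006 -1.   ] F [ 0.2  0.6 -0.7] w 56.2 q [ 0.22  0.55 -0.61  2.12  0.53  0.62 -2.32]
456,130,61 cm: [-2.28 -0.05 -1.43] spin 0.005
565,130,61 cm: [ -2.23 -10.95  -1.44] spin 0.005
590,130,61 cm: [ -2.22 -13.45  -1.45] spin 0.005
```

Request:
arm_command([
  [0,0,-1.0,0,50],
  [-0.8,-2,-1.4,0,50],
  [-1.5,-4,-1.4,0,50],
  [-2.2,-6,-1.4,0,50],
  [-2.2,-7,-1.4,0,50],
])

```text
time: 3.2
position: [527.7, 130.9, 61.9]
eef_rot: [[0.005, -1.0, 0.002], [-1.0, -0.005, 0.007], [-0.007, -0.002, -1.0]]
ft_force: [-0.2, -0.5, -2.3]
grip_width: 56.2
```

```bash
python3 go.py 565,130,61 590,130,61 590,130,47
```

```text
3.2 [527.7 130.9  61.9] heading -1.565 tilt [ 0.002  0.007 -1.   ] F [-0.2 -0.5 -2.3] w 56.2 q [ 0.19  0.62 -0.61  1.94  0.51  0.73 -2.28]
565,130,61 cm: [ 0.11 -3.73  0.1 ] spin 0.005
590,130,61 cm: [ 0.12 -6.23  0.1 ] spin 0.005
590,130,47 cm: [ 0.13 -6.23  1.5 ] spin 0.005
```

Request:
arm_command([
  [0.1,-1.2,0,0,50],
  [0.1,-2.4,0,0,50],
  [0.1,-3.6,0,0,50],
  [0.1,-4.8,0,0,50],
  [0.1,-6,0,0,50],
])

```text
time: 3.7
position: [588.3, 130.0, 62.0]
eef_rot: [[0.005, -1.0, 0.001], [-1.0, -0.005, 0.007], [-0.007, -0.001, -1.0]]
ft_force: [0.2, 0.7, -3.0]
grip_width: 55.8
```

```bash
python3 go.py 590,130,46; python3 -c "
from h import *
S=snap('scene','pics/s2.png');T=snap('top','pics/t2.png')
a=cv2.resize(cv2.imread('pics/s2.png')[200:360,260:430],None,fx=3,fy=3,interpolation=2);b=cv2.resize(cv2.imread('pics/t2.png')[140:300,220:320],None,fx=3,fy=3,interpolation=2)
cv2.imwrite('pics/c2.png',np.clip(np.hstack([a[:480],b[:480]])[:, :800]*1.5,0,255))"
```

```text
3.7 [588.3 130.   62. ] heading -1.565 tilt [ 0.001  0.007 -1.   ] F [ 0.2  0.7 -3. ] w 55.8 q [ 0.19  0.7  -0.6   1.79  0.52  0.81 -2.23]
590,130,46 cm: [ 0.01 -0.16  1.6 ] spin 0.005[ WARN:0@7.346] global loadsave.cpp:1063 imwrite_ Unsupported depth image for selected encoder is fallbacked to CV_8U.
```

View pics/c2.png

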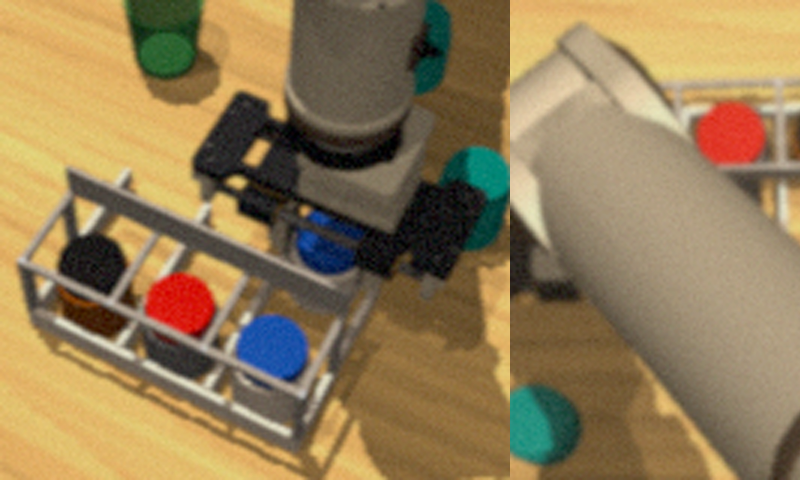

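The stray's cap at crop (328,238) sits in line with the blue lane, just in front of the shelf edge, and the force is only its weight. Now I'll lower it.

Request:
arm_command([
  [0,0,0.5,0,50],
  [0,0,1.0,0,50],
  [0,0,1.4,0,50],
  [0,0,1.55,0,50],
  [0,0,1.55,0,50],
])

```text
time: 4.3
position: [589.3, 130.0, 46.6]
eef_rot: [[0.004, -1.0, 0.003], [-1.0, -0.004, 0.008], [-0.008, -0.003, -1.0]]
ft_force: [0.6, 0.3, -2.0]
grip_width: 56.1
```

Request:
arm_command([
  [0,0,0.05,0,50],
  [0,0,0.05,0,60],
  [0,0,0.05,0,75],
  [0,0,0.05,0,75],
  [0,0,0.05,0,75],
])

```text
time: 4.8
position: [589.4, 130.3, 46.1]
eef_rot: [[0.005, -1.0, 0.003], [-1.0, -0.005, 0.008], [-0.008, -0.003, -1.0]]
ft_force: [-0.8, 0.4, 0.9]
grip_width: 68.5
```

Request:
arm_command([
  [0,0,-1.5,0,75],
  [0,0,-3.5,0,75],
  [0,0,-5.5,0,75],
  [0,0,-7,0,75],
  [0,0,-7,0,75],
])

```text
time: 5.3
position: [591.0, 130.3, 119.1]
eef_rot: [[0.005, -1.0, 0.008], [-1.0, -0.004, 0.009], [-0.009, -0.008, -1.0]]
ft_force: [-0.5, -0.6, -0.3]
grip_width: 69.2
```

Request:
arm_command([
  [0,2,0,0,10],
  [0,4,0,0,10],
  [0,6,0,0,10],
  [0,6,0,0,10],
  [0,6,0,0,10],
])

```text
time: 5.8
position: [531.2, 129.9, 118.5]
eef_rot: [[0.005, -1.0, 0.008], [-1.0, -0.005, 0.009], [-0.009, -0.008, -1.0]]
ft_force: [-0.1, 0.9, 0.1]
grip_width: 33.6
```

```bash
python3 go.py 530,130,32; python3 -c "
from h import *
S=snap('scene','pics/s3.png')
print(blob(S,350,318),fit([(S,blob(S,350,318)[0])],(680,130)))
a=cv2.resize(cv2.imread('pics/s3.png')[200:360,260:430],None,fx=4,fy=3.6,interpolation=2)
cv2.imwrite('pics/c3.png',np.clip(a*1.5,0,255).astype('uint8'))"
```

```text
5.8 [531.2 129.9 118.5] heading -1.566 tilt [ 0.008  0.009 -1.   ] F [-0.1  0.9  0.1] w 33.6 q [ 0.25  0.54 -0.67  1.92  0.44  0.83 -2.22]
530,130,32 cm: [0.06 0.19 8.65] spin 0.005
(array([350.56676558, 314.99159248]), np.int64(356)) (array([677.9, 129.5]), array([-0., -0.]))
```

View pics/c3.png

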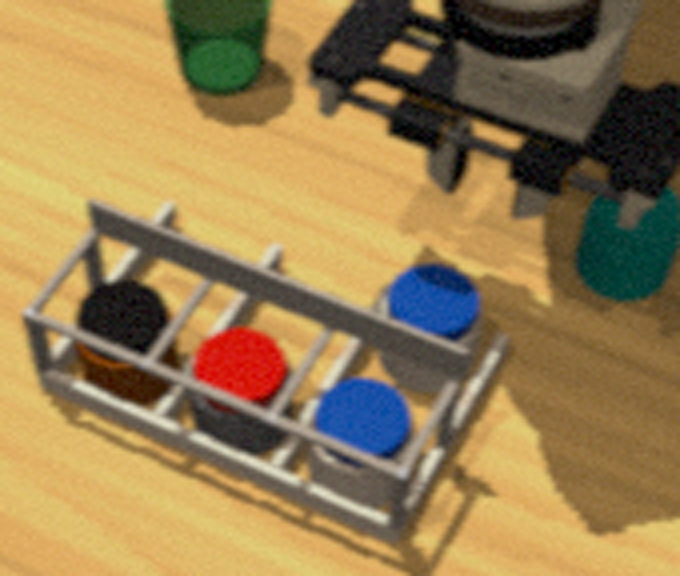

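The jar at crop (433,300) stands upright in the blue lane and the blue jar has not moved. I'll close the fingers, lower behind it and push.

Request:
arm_command([
  [0,0.1,2,0,4],
  [0,0.1,4,0,4],
  [0,0.1,6,0,4],
  [0,0.1,7.5,0,4],
  [0,0.1,8.6,0,4],
])

```text
time: 6.35
position: [531.9, 130.5, 31.3]
eef_rot: [[0.004, -1.0, 0.008], [-1.0, -0.003, 0.009], [-0.009, -0.008, -1.0]]
ft_force: [-0.2, -0.8, 0.1]
grip_width: 3.6
```

Request:
arm_command([
  [0,-0.4,0,0,4],
  [0,-0.8,0,0,4],
  [0,-1.2,0,0,4],
  [0,-1.6,0,0,4],
  [0,-2.0,0,0,4],
])

```text
time: 6.85
position: [552.9, 130.7, 32.2]
eef_rot: [[0.003, -1.0, 0.009], [-1.0, -0.003, 0.009], [-0.009, -0.009, -1.0]]
ft_force: [0.4, -0.9, -0.3]
grip_width: 3.6
```

Request:
arm_command([
  [0,-0.4,0,0,4],
  [0,-0.8,0,0,4],
  [0,-1.2,0,0,4],
  [0,-1.6,0,0,4],
  [0,-2.0,0,0,4],
])

```text
time: 7.35
position: [573.0, 130.8, 32.3]
eef_rot: [[0.004, -1.0, 0.009], [-1.0, -0.003, 0.009], [-0.009, -0.009, -1.0]]
ft_force: [-1.9, -0.6, 2.2]
grip_width: 3.8
```

```bash
python3 go.py 585,130,32; python3 -c "
from h import *
S=snap('scene','pics/s4.png')
print(blob(S,350,318,14))
a=cv2.resize(cv2.imread('pics/s4.png')[200:360,260:430],None,fx=4,fy=3.6,interpolation=2)
cv2.imwrite('pics/c4.png',np.clip(a*1.5,0,255).astype('uint8'))"
```

```text
7.35 [573.  130.8  32.3] heading -1.567 tilt [ 0.009  0.009 -1.   ] F [-1.9 -0.6  2.2] w 3.8 q [ 0.17  0.72 -0.57  1.84  0.55  0.73 -2.28]
585,130,32 cm: [ 0.08 -1.2   0.04] spin 0.004
(array([350.81835749, 315.00821256]), np.int64(367))
```

View pics/c4.png

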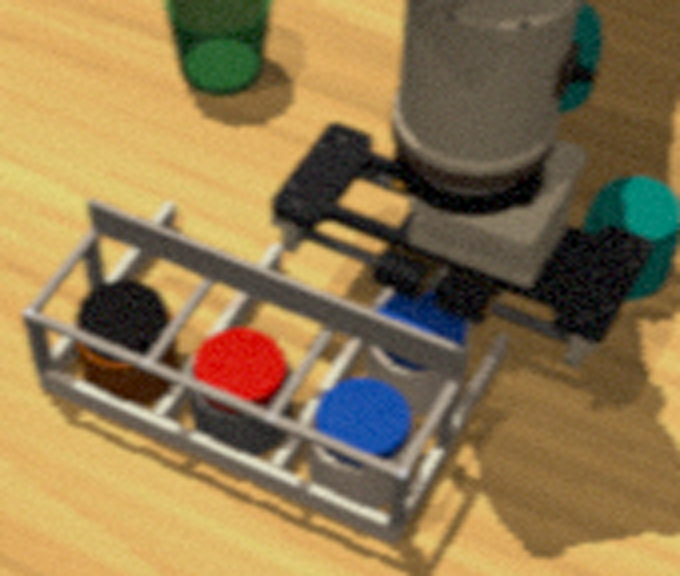

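The jar is sliding upright under the shelf edge (cap at crop (422,330)) with a small gap left. I'll push on gently.

Request:
arm_command([
  [0,-0.2,0,0,4],
  [0,-0.4,0,0,4],
  [0,-0.6,0,0,4],
  [0,-0.8,0,0,4],
  [0,-0.9,0,0,4],
])

```text
time: 7.9
position: [583.2, 130.7, 32.5]
eef_rot: [[0.003, -1.0, 0.01], [-1.0, -0.003, 0.009], [-0.009, -0.01, -1.0]]
ft_force: [-1.1, -0.8, -0.1]
grip_width: 3.6
```

Request:
arm_command([
  [0,-0.1,0,0,4],
  [0,-0.2,0,0,4],
  [0,-0.3,0,0,4],
  [0,-0.3,0,0,4],
])

```text
time: 8.3
position: [586.4, 130.7, 32.5]
eef_rot: [[0.003, -1.0, 0.01], [-1.0, -0.003, 0.01], [-0.01, -0.01, -1.0]]
ft_force: [0.2, -0.7, -0.3]
grip_width: 3.7
```

Request:
arm_command([
  [0,-0.1,0,0,4],
  [0,-0.2,0,0,4],
  [0,-0.2,0,0,4],
])

```text
time: 8.6
position: [587.8, 130.7, 32.4]
eef_rot: [[0.003, -1.0, 0.009], [-1.0, -0.003, 0.009], [-0.009, -0.009, -1.0]]
ft_force: [-3.5, -0.8, 1.4]
grip_width: 3.9
```

```bash
python3 go.py; python3 -c "
from h import *
S=snap('scene','pics/s5.png')
print(blob(S,350,318,14))
a=cv2.resize(cv2.imread('pics/s5.png')[255:345,315:405],None,fx=6.5,fy=6.5,interpolation=2)
cv2.imwrite('pics/c5.png',np.clip(a*1.6,0,255).astype('uint8'))"
```

```text
8.6 [587.8 130.7  32.4] heading -1.568 tilt [ 0.009  0.009 -1.   ] F [-3.5 -0.8  1.4] w 3.9 q [ 0.17  0.74 -0.57  1.81  0.55  0.75 -2.26]
(array([350.88953208, 315.04003859]), np.int64(362))
```

View pics/c5.png

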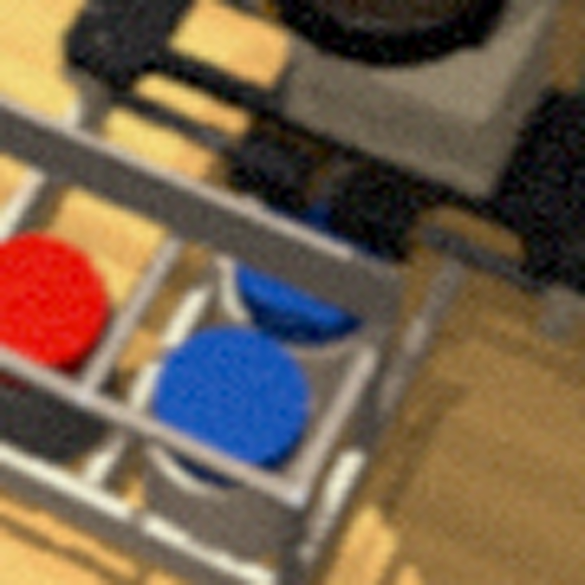

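The jars look in contact: the stray's cap, at crop (300,300), is under the edge and right behind the blue one, and the push force has begun to rise. I'll back off and verify.

Request:
arm_command([
  [0,0.5,0,0,4],
  [0,2,0,0,4],
  [0,4,0,0,4],
  [0,6,0,0,4],
  [0,7,0,0,4],
])

```text
time: 9.15
position: [516.6, 130.6, 31.9]
eef_rot: [[0.004, -1.0, 0.01], [-1.0, -0.004, 0.009], [-0.009, -0.01, -1.0]]
ft_force: [0.2, -0.3, 0.2]
grip_width: 3.4
```

Request:
arm_command([
  [0,1,-4,0,4],
  [0,2,-8,0,4],
  [0.5,3,-12,0,4],
  [3,4,-15,0,4],
  [6,5,-18,0,4],
])

```text
time: 9.65
position: [465.7, 69.4, 212.8]
eef_rot: [[0.007, -1.0, 0.013], [-1.0, -0.007, 0.01], [-0.01, -0.013, -1.0]]
ft_force: [0.8, -1.4, 0.6]
grip_width: 4.1
```

Request:
arm_command([
  [5,0,0,0,4],
  [10,0,0,0,4],
  [15,0,0,0,4],
  [20,0,0,0,4],
  [25,0,0,0,4],
])

```text
time: 10.15
position: [468.0, -183.2, 211.2]
eef_rot: [[0.007, -1.0, 0.015], [-1.0, -0.007, 0.008], [-0.008, -0.015, -1.0]]
ft_force: [1.1, -0.1, 0.6]
grip_width: 3.5
```

```bash
python3 -c "
from h import *
S=snap('scene','pics/s6.png');T=snap('top','pics/t6.png')
o=r.get_obs();print(o['time'])
for g,u,v in((S,350,318),(T,260,186)): b=blob(g,u,v,13);print(b,fit([(g,b[0])],(680,130)))
print('pred caps at 624,130:',proj(T,(624,130,68)),proj(S,(624,130,68)))
f=lambda p,y,x:cv2.resize(cv2.imread(p)[y:y+130,x:x+90],None,fx=4.3,fy=4.3,interpolation=2)
cv2.imwrite('pics/c6.png',np.clip(np.hstack([f('pics/s6.png',235,315),f('pics/t6.png',145,225)])*1.6,0,255).astype('uint8'))
T0=dict(np.load('pics/top0.npz'));d=cv2.absdiff(T0['pixels'],T['pixels']).max(2)
for n,u,v in(('beaker',365,293),('wash',487,220),('red',293,184),('amber',327,184)): print(n,d[v-12:v+12,u-12:u+12].mean().round(1))"
```

```text
10.25
(array([350.67906746, 315.19940476]), np.int64(357)) (array([678.2, 129.9]), array([0., 0.]))
(array([259.81857923, 185.38469945]), np.int64(327)) (array([681.9, 131.9]), array([-0., -0.]))
pred caps at 624,130: [260.41135681 210.7072744 ] [362.43132549 293.34089165]
beaker 5.1
wash 24.4
red 7.8
amber 5.7
```

View pics/c6.png

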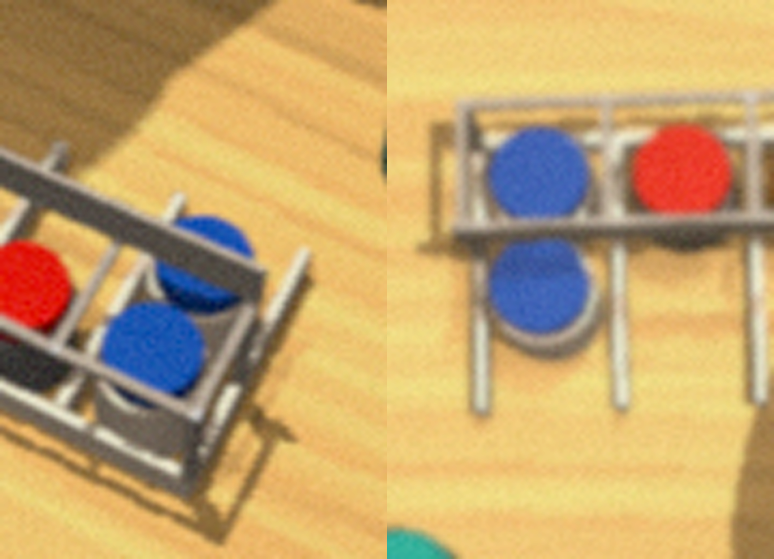

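```bash
python3 -c "
from h import *
for p in('scene0','s6'): print(blob(dict(np.load(f'pics/{p}.npz')),189,184,10))
print(r.hand_in())"
```

```text
(array([187.28909953, 181.06161137]), np.int64(105))
(array([187.28616352, 181.22641509]), np.int64(104))
the job is handed in; nothing more can be done
None
```

The stray white jar with the blue cap now stands in the left (+y) lane, against the matching jar. I handed the job in at about 10 s of the 51 s allowed; no verdict is reported.

I gripped the jar across its body, set it down in the lane mouth, and released it. I then pushed it under the shelf with the nearly closed fingers until the force began to rise, to about 3.5 N.

**Last checks from the cameras:**
- **Stray jar:** it stands upright, with cap centres about 55 mm apart (limit 64 mm), which fits contact. Its rack x is about -20 mm.
- **Rack jars:** the blue jar shifted by less than 1 mm. Red and amber show little image change.
- **Beaker:** it shows little image change.
- **Wash bottle:** its position in the top image changed somewhat (mean difference 24), probably from the arm's shadow. In the scene view its collar is in the same place to within 0.2 px.

**Disagreements:**
- The two cameras differ by about 3–4 mm on the blue jar's x position, within what the task allows.
- During the descent for the grasp the tool ended about 7 mm off in y. The grip still closed correctly at 56 mm.

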